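# Sift the lead shot out of the deadeyes

### The job

Hold the brass sieve by its bar and shake it side to side along the sifting box, keeping it down on the deck so that nothing spills, twice to and fro: first to the stop on the robot's left, then to the right one, left and right again, each time feeling it firmly up against the stop for a moment (about 10 N) but never ramming it or leaning on it. When all eight lead shot have fallen through the slot into the box and only the two deadeyes are left in the sieve, lift it out and set it down gently and level in the middle of the cork mat, and let go. Leave everything else on the bench alone.

Things in the scene. Friction and masses are not known exactly. Their poses are not given: they have to be found in the camera images.
- box: Wooden sifting box fixed to the bench, 112 x 320 mm, its long side (own y, +y to the robot's left) crossing in front of the robot, z up. Origin: centre of its underside. Its flat deck is 60 mm above the origin, between two guide fences along y, 100 mm apart inside, that stand 12 mm above the deck.
- slot (a point): Middle of the slot in the box's deck, at deck height. The slot is 22 mm wide along the box's y (+-11 mm) and crosses the whole deck between the fences; it opens into the catch bay below (54 mm deep, 90 mm along y, clear windows front and back).
- stop_left: Dark wooden end stop on the deck at the box's +y end (60 x 24 x 34 mm), fixed; origin: centre of its underside. A brass screw with a rubber tip (16 mm across, 21 mm above the deck) points from its inner face at the sieve. The tip stands 15 to 35 mm out of that face, set anew each time and not reported: feel for it. It gives by 1 mm per 2 N, up to 12 mm, then is solid.
- stop_right: The same end stop at the box's -y end, its screw pointing to +y and set differently.
- sieve: Loose brass sieve, 92 (own x) x 112 mm (own y), walls 30 mm high, about 0.28 kg, on the deck between the fences with 4 mm play each side, its y along the box's y. Origin: centre of its underside, z up. Its grid lies 1.5 to 8 mm above the origin, openings 18 x 17.6 mm; the deck closes it from below except over the slot. The deck is waxed: sliding it takes 1 to 2 N.
- grip (a point): Centre of the sieve's dark wooden grip bar, 57 mm above the sieve's origin. The bar bridges the sieve along its x: 92 mm long, 14 mm thick (along y), 30 mm high, flat sides facing +-y. Take it from above, fingers closing along the sieve's y.
- mat: Square cork mat, 200 x 200 x 6 mm, fixed flat on the bench to the left or the right of the box; origin: centre of its underside, top 6 mm above it.
- deadeye_a: Large part: boxwood deadeye disc, 34 mm across, 14 mm thick, lying in the sieve; origin: centre of its underside.
- deadeye_b: The other deadeye, the same.
- bow (a point): Pointed end of the walnut hull half (about 190 mm long, on a cast iron turntable 190 mm across and 46 mm high, in all about 90 mm high, that turns freely) on the other side of the box from the mat; the hull's centre is 96 mm from this point. Leave it alone.
- keel_tin: Loose open tin of lead keel weights, 100 mm across, 50 mm high, at the far edge; origin: centre of its underside. Leave it alone.
- shot0: Small part: dark lead shot ball, 12 mm across, 10 g; origin: its centre. It starts in an end row of the sieve's openings, resting on the deck.
- shot1: Small part: dark lead shot ball, 12 mm across, 10 g; origin: its centre. It starts in an end row of the sieve's openings, resting on the deck.
- shot2: Small part: dark lead shot ball, 12 mm across, 10 g; origin: its centre. It starts in an end row of the sieve's openings, resting on the deck.
- shot3: Small part: dark lead shot ball, 12 mm across, 10 g; origin: its centre. It starts in an end row of the sieve's openings, resting on the deck.
- shot4: Small part: dark lead shot ball, 12 mm across, 10 g; origin: its centre. It starts in an end row of the sieve's openings, resting on the deck.
- shot5: Small part: dark lead shot ball, 12 mm across, 10 g; origin: its centre. It starts in an end row of the sieve's openings, resting on the deck.
- shot6: Small part: dark lead shot ball, 12 mm across, 10 g; origin: its centre. It starts in an end row of the sieve's openings, resting on the deck.
- shot7: Small part: dark lead shot ball, 12 mm across, 10 g; origin: its centre. It starts in an end row of the sieve's openings, resting on the deck.

How it is judged:
On the way, in this order (a step that is already met when the one before it is completed fails the run):
1. the sieve, down on the deck, is brought up against the left end stop with more than 5 N (first time) (contact force between sieve and stop_left above 5 N and z of sieve in the frame of box below 0.063 m), for 0.15 s.
2. the sieve, down on the deck, is brought up against the right end stop with more than 5 N (first time) (contact force between sieve and stop_right above 5 N and z of sieve in the frame of box below 0.063 m), for 0.15 s.
3. the sieve, down on the deck, is brought up against the left end stop with more than 5 N (second time) (all of step 1), for 0.15 s.
4. the sieve, down on the deck, is brought up against the right end stop with more than 5 N (second time) (all of step 2), for 0.15 s.
At the end, for the whole second after the job is handed in: All eight lead shot lie in the catch bay of the sifting box (below the deck), both deadeyes lie inside the sieve, and the sieve stands released, at rest and level (within 0.06 rad) on the cork mat, its centre within 28 mm of the mat's centre (z of shot0 in the frame of box between 0 and 0.04 m and x of shot0 in the frame of box between -0.052 and 0.052 m and y of shot0 in the frame of box between -0.048 and 0.048 m and z of shot1 in the frame of box between 0 and 0.04 m and x of shot1 in the frame of box between -0.052 and 0.052 m and y of shot1 in the frame of box between -0.048 and 0.048 m and z of shot2 in the frame of box between 0 and 0.04 m and x of shot2 in the frame of box between -0.052 and 0.052 m and y of shot2 in the frame of box between -0.048 and 0.048 m and z of shot3 in the frame of box between 0 and 0.04 m and x of shot3 in the frame of box between -0.052 and 0.052 m and y of shot3 in the frame of box between -0.048 and 0.048 m and z of shot4 in the frame of box between 0 and 0.04 m and x of shot4 in the frame of box between -0.052 and 0.052 m and y of shot4 in the frame of box between -0.048 and 0.048 m and z of shot5 in the frame of box between 0 and 0.04 m and x of shot5 in the frame of box between -0.052 and 0.052 m and y of shot5 in the frame of box between -0.048 and 0.048 m and z of shot6 in the frame of box between 0 and 0.04 m and x of shot6 in the frame of box between -0.052 and 0.052 m and y of shot6 in the frame of box between -0.048 and 0.048 m and z of shot7 in the frame of box between 0 and 0.04 m and x of shot7 in the frame of box between -0.052 and 0.052 m and y of shot7 in the frame of box between -0.048 and 0.048 m and x of deadeye_a in the frame of sieve between -0.044 and 0.044 m and y of deadeye_a in the frame of sieve between -0.054 and 0.054 m and z of deadeye_a in the frame of sieve between 0 and 0.045 m and x of deadeye_b in the frame of sieve between -0.044 and 0.044 m and y of deadeye_b in the frame of sieve between -0.054 and 0.054 m and z of deadeye_b in the frame of sieve between 0 and 0.045 m and horizontal distance between sieve and mat below 0.028 m and z of sieve in the frame of mat between 0.002 and 0.01 m and angle between sieve's own z axis and vertical below 0.06 rad and linear speed of sieve below 0.02 m/s); the robot touches nothing.
It fails at once if the sieve is rammed against an end stop (over 22 N) (contact force between sieve and stop_left above 22 N or contact force between sieve and stop_right above 22 N).
It fails at once if the sieve is leaned on hard or wedged: over 45 N in all between it and the sifting box (contact force between sieve and box above 45 N).
It fails at once if the sieve is dropped or banged down on the mat: still faster than 0.25 m/s when less than 12 mm above it (horizontal distance between sieve and mat below 0.1 m and z of sieve in the frame of mat below 0.018 m and linear speed of sieve above 0.25 m/s).
It fails at once if the hull on its turntable or the tin of keel weights is moved by more than 20 mm (distance of any of bow, keel_tin from where it was at the start of the episode above 0.02 m).
It also fails if it takes over 72 s, if anything falls off the work surface, if the arm or the gripper's body presses on something with over 40 N, if the wrist force passes 120 N, or if a joint passes its speed limit or range.

### The arm

A 7-joint arm with a two-finger parallel gripper is mounted at the origin on the work surface. World frame = base frame: x ahead of the robot, y to its left, z up, the work surface at z = 0. Lengths are in m, angles in rad, forces in N, time in s.
With the tool pointing down it reaches from about 0.425 to 0.925 m from the base axis. Payload 6.8 kg.
Tool frame: the origin (TCP) lies at the very end of the fingers, on their centre line; the grasp point (between the pads) lies 19 mm behind it; z points along the fingers, y is the direction in which the jaws open and shut (so a half turn about z gives the same grasp; the last joint's range is limited). The gripper opens to 85 mm and grips with 20 to 120 N. Pads are 22 mm wide; open, the fingers measure 114 mm over their backs; the gripper's body (76 mm by 85 mm) begins 54 mm behind the grasp point. The pads swing forward as they close: fully open they stand 13 mm farther back than shut.
Start: joints at [-1.214, 0.477, 0.022, 1.555, -0.011, 1.109, -0.083], TCP at [0.303, 0.603, 0.231] pointing down, gripper open.
Joint ranges: [-2.96, 2.96], [-0.34, 2.1], [-1.41, 1.46], [0.24, 2.44], [-1.37, 4.51], [0.17, 1.92], [-2.96, 2.96]. Speed limits (rad/s): [2.39, 2.39, 3.14, 3.14, 3.14, 3.14, 3.14].

### API

Orientations are given as a unit quaternion [w, x, y, z].
In Python, from station import bot gives the robot as it stands.
- The arm moves only by the tool move_arm, never from a script. Its argument "commands" is text: rows parted by semicolons, each of 7 numbers parted by spaces: the opening, from 0 (shut) to 1 (fully open), then the shift along the tool's x, y, z in cm, then the turn, a rotation vector about the tool's x, y, z in degrees. In form: gripper tx ty tz rx ry rz; .... A call has 1 to 12 rows; each row shifts and turns the commanded pose from where the row before left it, along the tool's axes as they then stand; what a row does not reach is not made up. A row lasts 1/12 s, in which the tool goes at most 41.7 mm and 7.16 degrees, less where a joint would pass 70% of its speed; a pose out of reach is approached as far as the arm can. A call with a gripper value outside its range is refused whole. The fingers move at their own pace and stop on an object; "force" is the grip in N (left out, the last holds). Time passes only in rows, so rows that do not move let the fingers close. It gives the time, the measured TCP pose, the force and the opening at its end, in the units of the state.
- bot.get_obs(): the state, without advancing time (a new reading comes with each control period).
- bot.read_camera(name): name is "scene" or "top"; returns a dict with "img" (420x560x3 uint8, red, green, blue), "K" (3x3 intrinsics, pixels), "distortion" ([k1, k2, p1, p2, k3] as OpenCV has them; the pictures are not rectified), "rvec" (rotation vector, rad) and "tvec" (3), from world to camera coordinates, as OpenCV has them. Camera axes: x right, y down, z forward; pixel columns grow to the right and rows downward; lengths in m; the calibration is good to about 2 mm. A picture is of the moment at which its call begins. There is no depth.
- bot.hand_in(): hands the job in, once; it reports no verdict.
The state is a dict: "t": time; "q": joint angles; "joint_vel": joint speeds; "joint_torque": joint torques, N m; "eef_pos": TCP position; "tool_rot": TCP orientation; "contact_force": force on the tool from outside, world axes, zero at the start; "torque": the same for the moment, N m; "gripper_width": opening from 0.0 (shut) to 1.0 (fully open).
Only numpy, scipy, OpenCV 4.12 (cv2) and the standard library are available. Lean on these libraries where they do the work, as an engineer would, in place of code of your own. Each camera call takes 0.05 s, during which the arm holds its last target. There are 200 camera calls.

## Working session

There is one attempt and no reset: what is moved stays moved. The work goes in short steps, Python scripts to look and compute and a tool call to move; the robot and the scene stay as the last step left them, time stands still between calls to the robot, and variables do not carry over. Pictures are saved under pics/ and viewed, about 8 in all and at most 12, crops included, and the job is handed in when it is done.

Besides the shell and the picture viewer there is one more tool, called as name(argument=value, ...) on one line, values as JSON. move_arm: Moves the arm, as the interface text tells. Its arguments: {"type":"object","properties":{"commands":{"type":"string"},"force":{"type":"number"}},"required":["commands"]}

```bash
mkdir -p pics; python3 - <<'E'
from station import bot
import cv2,numpy as np
for n in("scene","top"):
    c=bot.read_camera(n); cv2.imwrite(f"pics/{n}0.png",c["img"][:,:,::-1])
    print(n,c["K"],c["distortion"],c["rvec"],c["tvec"])
o=bot.get_obs(); print(o)
E
```

```text
scene [[429.45316514   0.         271.92583973]
 [  0.         429.45316514 206.49775011]
 [  0.           0.           1.        ]] [-0.01186697  0.          0.          0.          0.        ] [ 2.19651194  0.77826137 -0.34629266] [-0.45922544 -0.18311233  1.36993253]
top [[456.50791389   0.         273.48718577]
 [  0.         456.50791389 213.53275843]
 [  0.           0.           1.        ]] [0.05184218 0.         0.         0.         0.        ] [ 2.1295421  -2.1308267   0.13067608] [0.0223036  0.61789794 1.10857394]
{'t': 0.1, 'q': array([-1.21410028,  0.47773397,  0.02235067,  1.55633151, -0.01152037,
        1.10930772, -0.083127  ]), 'joint_vel': array([-0.00155742, -0.00129456,  0.00014837, -0.00300305, -0.00088146,
        0.00040003, -0.00074057]), 'joint_torque': array([ 4.53001092e-03, -5.97758138e+01,  1.61388393e+00, -2.81957442e+01,
        1.28727689e-02,  4.96628243e-03,  1.74312021e-05]), 'eef_pos': array([0.30233429, 0.60291536, 0.2304209 ]), 'tool_rot': array([-1.38314711e-04,  2.30322839e-01,  9.73113923e-01, -8.14586215e-04]), 'contact_force': array([-0.00719645,  0.45850432,  0.53707011]), 'torque': array([ 0.02738919, -0.01980437, -0.00494235]), 'gripper_width': 1.0016550152764996}
```

View pics/top0.png

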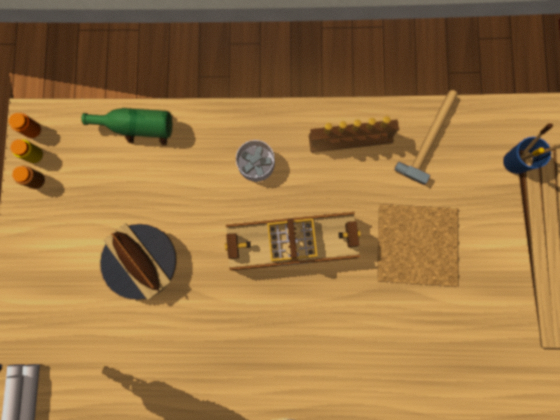

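View pics/scene0.png

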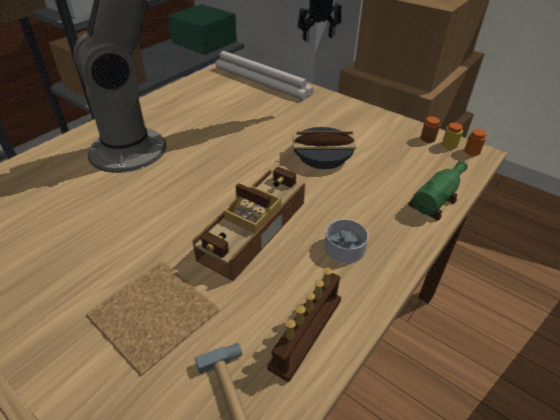

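The top view shows the box with fence ends near (229,268)/(227,226) and (357,258)/(354,214). The sieve is at about (293,240) and the mat at about (418,245) on the robot's right. The hull is at (137,261) on the left and the tin at (255,161). I'll enlarge this to measure.

```bash
python3 - <<'E'
import cv2
a=cv2.imread("pics/top0.png")[195:295,215:470]; a=cv2.resize(a,None,fx=3,fy=3,interpolation=cv2.INTER_CUBIC)
b=cv2.imread("pics/scene0.png")[165:275,185:315]; b=cv2.resize(b,None,fx=2.7,fy=2.7,interpolation=cv2.INTER_CUBIC)
import numpy as np
c=np.zeros((600,765,3),np.uint8); c[:300]=a; c[300:300+b.shape[0],:b.shape[1]]=b
cv2.imwrite("pics/crop.png",c)
E
cat > h.py <<'E'
import numpy as np,cv2,json
from station import bot
def cam(n):
    c=bot.read_camera(n); return c
def back(c,px,z):
    "pixels -> world points on height z"
    u=cv2.undistortPoints(np.float64(px).reshape(-1,1,2),c["K"],np.float64(c["distortion"])).reshape(-1,2)
    R=cv2.Rodrigues(np.float64(c["rvec"]))[0]; t=np.float64(c["tvec"]).ravel()
    o=-R.T@t; d=np.c_[u,np.ones(len(u))]@R
    return o+d*((z-o[2])/d[:,2])[:,None]
def proj(c,P):
    return cv2.projectPoints(np.float64(P).reshape(-1,1,3),np.float64(c["rvec"]),np.float64(c["tvec"]),c["K"],np.float64(c["distortion"]))[0].reshape(-1,2)
E
```

```text
(no output)
```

View pics/crop.png

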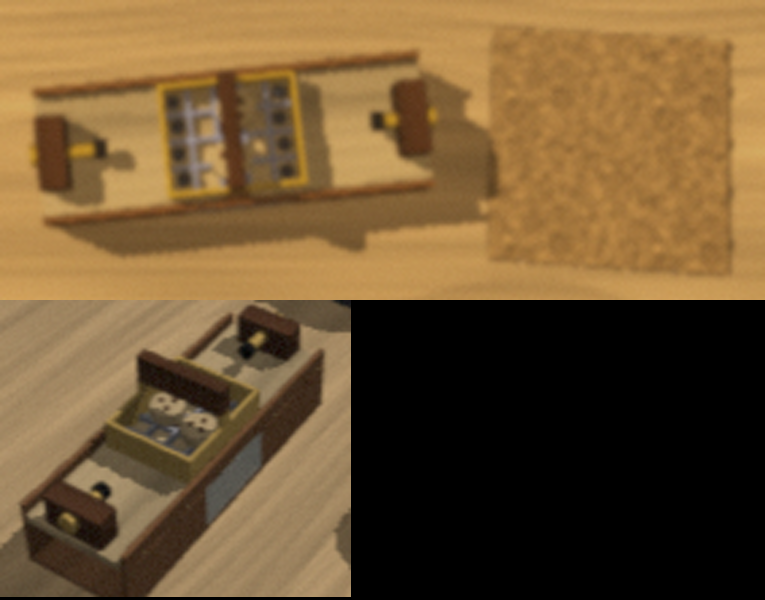

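```bash
python3 - <<'E'
from h import *
c=cam("top")
f=lambda p:(np.float64(p)+.5)/3-.5+[215,195]
def rep(n,p,z):
    P=back(c,f(p),z); e=[np.linalg.norm(P[i]-P[i-1])*1e3 for i in range(len(P))]
    print(n,P.mean(0).round(4),"edges",np.round(e,1)); return P
def yaw(P): # directions of y axis (towards robot left = image left): p0-p1 and p3-p2
    for a,b in((0,1),(3,2)):
        d=P[a]-P[b]; print("   yaw of y axis",np.degrees(np.arctan2(-d[0],d[1])).round(2))
P=rep("box",[(34,91),(418,52),(431,187),(45,224)],.072);yaw(P)
P=rep("sieve",[(157,84),(298,70),(307,187),(170,199)],.09);yaw(P)
P=rep("mat",[(490,29),(733,41),(732,275),(488,262)],.006);yaw(P)
P=rep("bar",[(228,72),(236,72+128)],.132);print(P)
P=rep("tips/stopsL",[(103,148),(70,152)],.081);print(P)
P=rep("tips/stopsR",[(374,121),(394,119)],.081);print(P)
P=back(c,[(122,228),(155,293),(137,261)],.09);print(P)
o=bot.get_obs();R=cv2.Rodrigues
from scipy.spatial.transform import Rotation as Ro
q=o["tool_rot"];print(o["eef_pos"],Ro.from_quat(q[[1,2,3,0]]).as_matrix().round(3))
E
```

```text
box [ 0.5468 -0.0238  0.072 ] edges [109.3 317.1 110.6 313.7]
   yaw of y axis 5.72
   yaw of y axis 5.49
sieve [ 0.5478 -0.0248  0.09  ] edges [ 93.3 114.6  94.4 109.7]
   yaw of y axis 5.6
   yaw of y axis 5.02
mat [ 0.5424 -0.3467  0.006 ] edges [200.2 205.7 198.6 201.2]
   yaw of y axis -3.14
   yaw of y axis -2.7
bar [ 0.5432 -0.0235  0.132 ] edges [99.3 99.3]
[[ 0.59276257 -0.02063428  0.132     ]
 [ 0.49360142 -0.02633499  0.132     ]]
tips/stopsL [0.5363 0.0939 0.081 ] edges [27. 27.]
[[0.53790621 0.08047271 0.081     ]
 [0.53469325 0.10725353 0.081     ]]
tips/stopsR [ 0.5604 -0.1469  0.081 ] edges [16.2 16.2]
[[ 0.55963794 -0.13888064  0.081     ]
 [ 0.56125014 -0.15498236  0.081     ]]
[[0.5767825  0.38936091 0.09      ]
 [0.42098206 0.30234213 0.09      ]
 [0.49677667 0.34901105 0.09      ]]
[0.30233429 0.60300052 0.23058238] [[-0.894  0.448 -0.001]
 [ 0.448  0.894 -0.001]
 [-0.    -0.001 -1.   ]]
```

The measurements agree: sieve at about (0.547, -0.024) with yaw about 5.5°, mat centre at about (0.542, -0.347). Moving over the sieve.

move_arm(commands="1 -2.9 -2.6 0 0 0 0;1 -2.9 -2.6 0 0 0 0;1 -2.9 -2.6 0 0 0 0;1 -2.9 -2.6 0 0 0 0;1 -2.9 -2.6 0 0 0 0;1 -2.9 -2.6 0 0 0 0;1 -2.9 -2.6 0 0 0 0;1 -2.9 -2.6 0 0 0 0;1 -2.9 -2.6 0 0 0 0;1 -2.9 -2.6 0 0 0 0;1 -2.9 -2.6 0 0 0 0;1 -2.9 -2.6 0 0 0 0")

```text
t: 1.15
eef_pos: [0.474, 0.1666, 0.2313]
tool_rot: [-0.0, 0.23, 0.973, 0.0]
contact_force: [0.3, 0.0, -0.4]
gripper_width: 0.998
```

move_arm(commands="1 -3 -2.8 0 0 0 0;1 -3 -2.8 0 0 0 0;1 -3 -2.8 0 0 0 0;1 -3 -2.8 0 0 0 0;1 -3 -2.8 0 0 0 0;1 0 0 0 0 0 -6.4;1 0 0 0 0 0 -6.4;1 0 0 0 0 0 -6.4;1 0 0 0 0 0 -6.4;1 0 0 0 0 0 -6.4;1 0 0 0 0 0 0;1 0 0 0 0 0 0", force=100)

```text
t: 2.15
eef_pos: [0.545, -0.024, 0.2311]
tool_rot: [-0.0, -0.045, 0.999, 0.0]
contact_force: [-0.7, 0.1, -0.4]
gripper_width: 1.003
```

```bash
cat >> h.py <<'E'
from scipy.spatial.transform import Rotation as Ro
def st():
    o=bot.get_obs(); q=o["tool_rot"]; M=Ro.from_quat(q[[1,2,3,0]]).as_matrix()
    print("t",round(o["t"],2),"p",o["eef_pos"].round(4),"F",o["contact_force"].round(1),"T",o["torque"].round(2),"g",round(o["gripper_width"],3),"yaw_y",np.degrees(np.arctan2(-M[0,1],M[1,1])).round(2),"tilt",M[:2,2].round(4),"Ftool",(M.T@o["contact_force"]).round(1))
    return o,M
E
python3 - <<'E'
from h import *
o,M=st()
print(M.T@(np.array([.547,-.0242,.11])-o["eef_pos"])*100)
c=cam("top"); a=c["img"][175:305,205:385,::-1]; cv2.imwrite("pics/hov.png",cv2.resize(a,None,fx=4,fy=4,interpolation=cv2.INTER_CUBIC))
E
```

```text
t 2.15 p [ 0.545  -0.024   0.2311] F [-0.7  0.1 -0.4] T [-0.06 -0.01 -0.02] g 1.003 yaw_y 5.17 tilt [-0.0003  0.0001] Ftool [0.7 0.1 0.4]
[-0.20580886 -0.04335798 12.11458929]
```

View pics/hov.png

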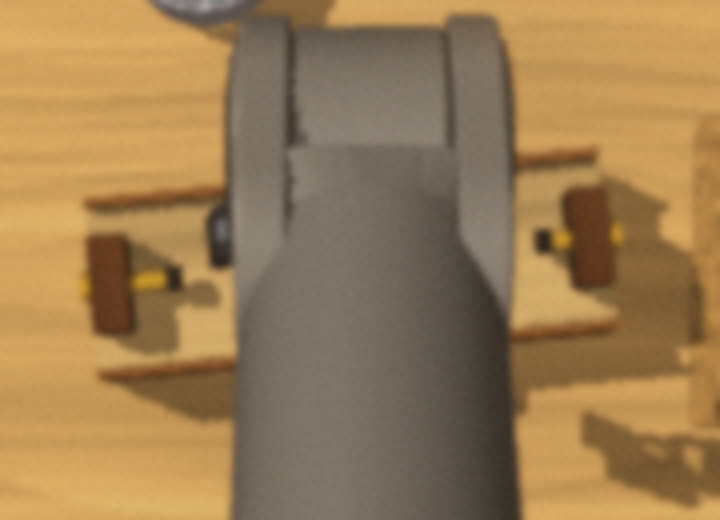

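move_arm(commands="1 -0.2 0 3 0 0 -0.3;1 0 0 3 0 0 0;1 0 0 3 0 0 0;1 0 0 2 0 0 0;1 0 0 1 0 0 0;1 0 0 0.8 0 0 0;1 0 0 0.5 0 0 0;1 0 0 0 0 0 0;1 0 0 0 0 0 0")

```text
t: 2.95
eef_pos: [0.5478, -0.0237, 0.0991]
tool_rot: [0.001, -0.049, 0.999, 0.0]
contact_force: [-0.6, 0.0, 0.3]
gripper_width: 1.0
```

move_arm(commands="0.4 0 0 0 0 0 0;0.4 0 0 0 0 0 0;0.4 0 0 0 0 0 0;0 0 0 0 0 0 0;0 0 0 0 0 0 0;0 0 0 0 0 0 0;0 0 0 0 0 0 0;0 0 0 0 0 0 0;0 0 0 0 0 0 0", force=80)

```text
t: 3.7
eef_pos: [0.5474, -0.0236, 0.0987]
tool_rot: [0.0, -0.049, 0.999, 0.0]
contact_force: [0.3, 0.9, 4.3]
gripper_width: 0.153
```

```bash
python3 - <<'E'
from h import *
o,M=st()
c=cam("scene"); a=c["img"][145:275,175:325,::-1]; cv2.imwrite("pics/grip.png",cv2.resize(a,None,fx=4.5,fy=4.5,interpolation=cv2.INTER_CUBIC))
E
```

```text
t 3.7 p [ 0.5474 -0.0236  0.0987] F [0.3 0.9 4.3] T [0.09 0.18 0.01] g 0.153 yaw_y 5.66 tilt [0.0006 0.0002] Ftool [-0.4  0.9 -4.3]
```

View pics/grip.png

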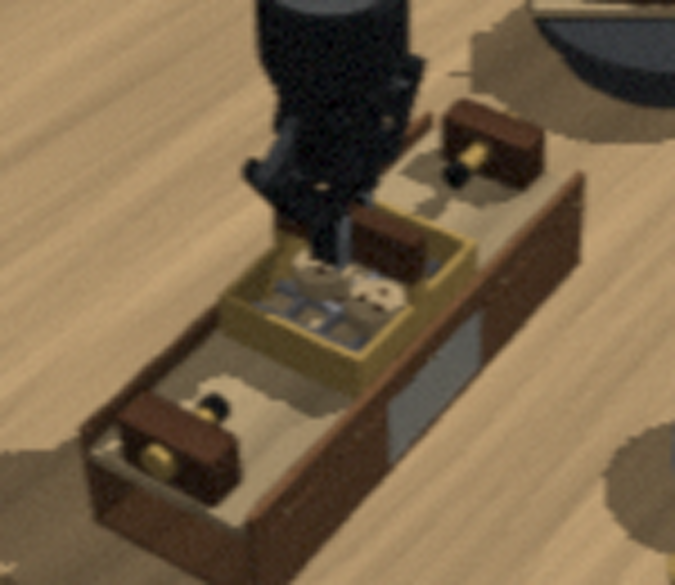

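Gripped on the bar, with the deadeyes in the near-right half. Sliding left.

move_arm(commands="0 0 0.3 0 0 0 0;0 0 0.5 0 0 0 0;0 0 0.5 0 0 0 0;0 0 0.5 0 0 0 0;0 0 0.5 0 0 0 0;0 0 0.5 0 0 0 0;0 0 0.5 0 0 0 0;0 0 0.4 0 0 0 0;0 0 0.2 0 0 0 0;0 0 0 0 0 0 0;0 0 0 0 0 0 0")

```text
t: 4.67
eef_pos: [0.5437, 0.0162, 0.0987]
tool_rot: [0.0, -0.05, 0.999, 0.0]
contact_force: [-0.3, 0.9, 7.8]
gripper_width: 0.152
```

move_arm(commands="0 0 0.2 0 0 0 0;0 0 0.2 0 0 0 0;0 0 0.2 0 0 0 0;0 0 0 0 0 0 0;0 0 0 0 0 0 0")

```text
t: 5.08
eef_pos: [0.5431, 0.0218, 0.0986]
tool_rot: [0.0, -0.05, 0.999, 0.0]
contact_force: [0.5, -0.5, 5.4]
gripper_width: 0.151
```

```bash
python3 - <<'E'
from h import *
o,M=st()
E
```

```text
t 5.08 p [0.5431 0.0218 0.0986] F [ 0.5 -0.5  5.4] T [-0.05  0.09  0.01] g 0.151 yaw_y 5.69 tilt [0.001  0.0004] Ftool [-0.5 -0.5 -5.4]
```

move_arm(commands="0 0 0.15 0 0 0 0;0 0 0.15 0 0 0 0;0 0 0 0 0 0 0;0 0 0 0 0 0 0")

```text
t: 5.42
eef_pos: [0.5428, 0.0241, 0.0986]
tool_rot: [0.0, -0.049, 0.999, -0.0]
contact_force: [0.2, -2.5, 5.8]
gripper_width: 0.15
```

move_arm(commands="0 0 0.15 0 0 0 0;0 0 0.15 0 0 0 0;0 0 0 0 0 0 0;0 0 0 0 0 0 0")

```text
t: 5.75
eef_pos: [0.5426, 0.0258, 0.0986]
tool_rot: [0.001, -0.049, 0.999, -0.001]
contact_force: [0.7, -4.5, 5.1]
gripper_width: 0.154
```

move_arm(commands="0 0 0.15 0 0 0 0;0 0 0.15 0 0 0 0;0 0 0 0 0 0 0;0 0 0 0 0 0 0")

```text
t: 6.08
eef_pos: [0.5424, 0.0274, 0.0987]
tool_rot: [0.001, -0.048, 0.999, -0.001]
contact_force: [0.8, -8.1, 6.2]
gripper_width: 0.155
```

```bash
python3 - <<'E'
from h import *
o,M=st()
E
```

```text
t 6.08 p [0.5424 0.0274 0.0987] F [ 0.8 -8.1  6.2] T [-1.43 -0.06 -0.01] g 0.155 yaw_y 5.53 tilt [ 0.0013 -0.0027] Ftool [-0.  -8.1 -6.1]
```

move_arm(commands="0 0 0.2 0 0 0 0;0 0 0 0 0 0 0;0 0 0 0 0 0 0;0 0 0 0 0 0 0;0 0 0 0 0 0 0")

```text
t: 6.5
eef_pos: [0.5422, 0.0285, 0.0988]
tool_rot: [0.001, -0.048, 0.999, -0.002]
contact_force: [2.0, -9.9, 6.4]
gripper_width: 0.153
```

```bash
python3 - <<'E'
from h import *
o,M=st()
c=cam("scene"); a=c["img"][145:275,175:325,::-1]; cv2.imwrite("pics/left1.png",cv2.resize(a,None,fx=4.5,fy=4.5,interpolation=cv2.INTER_CUBIC))
E
```

```text
t 6.5 p [0.5422 0.0285 0.0988] F [ 2.  -9.9  6.4] T [-1.83 -0.08 -0.01] g 0.153 yaw_y 5.49 tilt [ 0.0014 -0.0035] Ftool [ -1.  -10.1  -6.4]
```

View pics/left1.png

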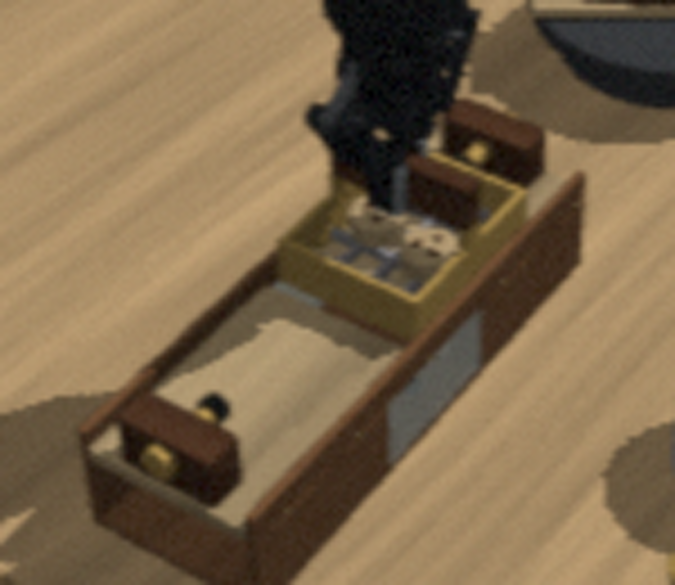

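The left press read about 10 N with the sieve flat. Now to the right.

move_arm(commands="0 0 -0.3 0 0 0 0;0 0 -0.5 0 0 0 0;0 0 -0.5 0 0 0 0;0 0 -0.5 0 0 0 0;0 0 -0.5 0 0 0 0;0 0 -0.5 0 0 0 0;0 0 -0.5 0 0 0 0;0 0 -0.5 0 0 0 0;0 0 -0.5 0 0 0 0;0 0 -0.5 0 0 0 0;0 0 -0.5 0 0 0 0;0 0 -0.5 0 0 0 0")

```text
t: 7.55
eef_pos: [0.5478, -0.0247, 0.0986]
tool_rot: [0.0, -0.05, 0.999, 0.0]
contact_force: [-0.3, 2.2, 6.7]
gripper_width: 0.152
```

move_arm(commands="0 0 -0.5 0 0 0 0;0 0 -0.5 0 0 0 0;0 0 -0.5 0 0 0 0;0 0 -0.5 0 0 0 0;0 0 -0.5 0 0 0 0;0 0 -0.5 0 0 0 0;0 0 -0.5 0 0 0 0;0 0 -0.5 0 0 0 0;0 0 -0.3 0 0 0 0;0 0 0 0 0 0 0;0 0 0 0 0 0 0")

```text
t: 8.47
eef_pos: [0.5521, -0.0686, 0.0986]
tool_rot: [0.001, -0.049, 0.999, -0.0]
contact_force: [0.8, -1.7, 4.7]
gripper_width: 0.154
```

```bash
python3 - <<'E'
from h import *
o,M=st()
E
```

```text
t 8.47 p [ 0.5521 -0.0686  0.0986] F [ 0.8 -1.7  4.7] T [-0.29  0.03  0.02] g 0.154 yaw_y 5.65 tilt [ 0.0011 -0.0003] Ftool [-0.7 -1.8 -4.7]
```

move_arm(commands="0 0 -0.3 0 0 0 0;0 0 -0.3 0 0 0 0;0 0 -0.3 0 0 0 0;0 0 -0.2 0 0 0 0;0 0 0 0 0 0 0;0 0 0 0 0 0 0")

```text
t: 8.97
eef_pos: [0.5532, -0.079, 0.0986]
tool_rot: [0.001, -0.05, 0.999, 0.0]
contact_force: [0.6, -0.5, 5.5]
gripper_width: 0.149
```

move_arm(commands="0 0 -0.15 0 0 0 0;0 0 -0.15 0 0 0 0;0 0 0 0 0 0 0;0 0 0 0 0 0 0")

```text
t: 9.3
eef_pos: [0.5535, -0.0811, 0.0986]
tool_rot: [0.0, -0.05, 0.999, 0.001]
contact_force: [-0.8, 2.0, 5.3]
gripper_width: 0.153
```

move_arm(commands="0 0 -0.15 0 0 0 0;0 0 -0.15 0 0 0 0;0 0 0 0 0 0 0;0 0 0 0 0 0 0")

```text
t: 9.63
eef_pos: [0.5536, -0.0826, 0.0986]
tool_rot: [0.0, -0.05, 0.999, 0.001]
contact_force: [-2.6, 5.2, 7.0]
gripper_width: 0.15
```

move_arm(commands="0 0 -0.15 0 0 0 0;0 0 -0.15 0 0 0 0;0 0 0 0 0 0 0;0 0 0 0 0 0 0")

```text
t: 9.97
eef_pos: [0.5539, -0.0842, 0.0987]
tool_rot: [0.0, -0.051, 0.999, 0.002]
contact_force: [-1.4, 9.0, 9.0]
gripper_width: 0.151
```

move_arm(commands="0 0 -0.15 0 0 0 0;0 0 0 0 0 0 0;0 0 0 0 0 0 0;0 0 0 0 0 0 0")

```text
t: 10.3
eef_pos: [0.554, -0.0849, 0.0987]
tool_rot: [-0.0, -0.051, 0.999, 0.002]
contact_force: [-2.8, 10.6, 10.1]
gripper_width: 0.156
```

```bash
python3 - <<'E'
from h import *
o,M=st()
c=cam("scene"); a=c["img"][145:275,175:325,::-1]; cv2.imwrite("pics/right1.png",cv2.resize(a,None,fx=4.5,fy=4.5,interpolation=cv2.INTER_CUBIC))
E
```

```text
t 10.3 p [ 0.554  -0.0849  0.0987] F [-2.8 10.6 10.1] T [ 1.83  0.51 -0.1 ] g 0.156 yaw_y 5.88 tilt [-0.0004  0.0047] Ftool [  1.7  10.8 -10. ]
```

View pics/right1.png

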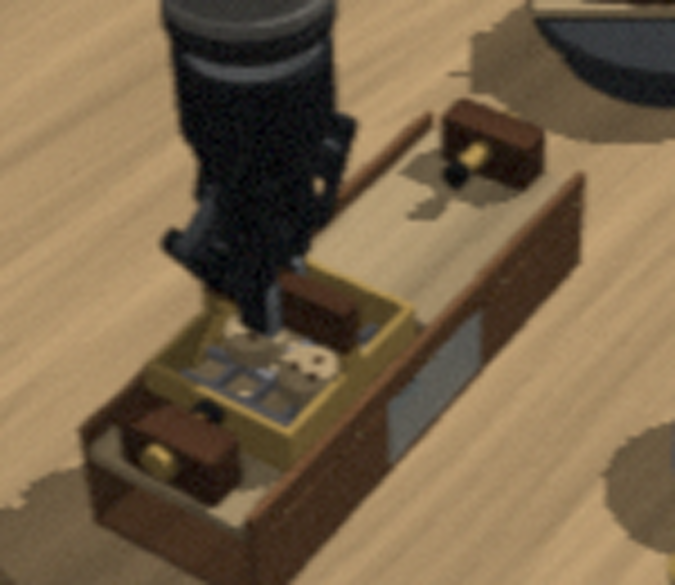

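Right press about 10.7 N. Back to the left: the commanded distance between the two presses is 12.25 cm.

move_arm(commands="0 0 0.3 0 0 0 0;0 0 0.5 0 0 0 0;0 0 0.5 0 0 0 0;0 0 0.5 0 0 0 0;0 0 0.5 0 0 0 0;0 0 0.5 0 0 0 0;0 0 0.5 0 0 0 0;0 0 0.5 0 0 0 0;0 0 0.5 0 0 0 0;0 0 0.5 0 0 0 0;0 0 0.5 0 0 0 0;0 0 0.5 0 0 0 0")

```text
t: 11.35
eef_pos: [0.5484, -0.0319, 0.0986]
tool_rot: [0.001, -0.049, 0.999, -0.0]
contact_force: [-0.2, -1.1, 5.4]
gripper_width: 0.155
```

move_arm(commands="0 0 0.5 0 0 0 0;0 0 0.5 0 0 0 0;0 0 0.5 0 0 0 0;0 0 0.5 0 0 0 0;0 0 0.5 0 0 0 0;0 0 0.5 0 0 0 0;0 0 0.5 0 0 0 0;0 0 0.5 0 0 0 0;0 0 0.5 0 0 0 0;0 0 0.4 0 0 0 0;0 0 0.3 0 0 0 0;0 0 0 0 0 0 0")

```text
t: 12.35
eef_pos: [0.5432, 0.0208, 0.0986]
tool_rot: [0.0, -0.05, 0.999, 0.0]
contact_force: [0.2, 1.8, 5.3]
gripper_width: 0.15
```

move_arm(commands="0 0 0.2 0 0 0 0;0 0 0.2 0 0 0 0;0 0 0.2 0 0 0 0;0 0 0.1 0 0 0 0;0 0 0 0 0 0 0;0 0 0 0 0 0 0")

```text
t: 12.85
eef_pos: [0.5427, 0.0254, 0.0987]
tool_rot: [0.001, -0.049, 0.999, -0.001]
contact_force: [-0.4, -4.2, 4.9]
gripper_width: 0.15
```

move_arm(commands="0 0 0.15 0 0 0 0;0 0 0.15 0 0 0 0;0 0 0.15 0 0 0 0;0 0 0.1 0 0 0 0;0 0 0 0 0 0 0;0 0 0 0 0 0 0;0 0 0 0 0 0 0")

```text
t: 13.43
eef_pos: [0.5423, 0.0283, 0.0988]
tool_rot: [0.001, -0.048, 0.999, -0.002]
contact_force: [0.0, -10.2, 6.9]
gripper_width: 0.153
```

```bash
python3 - <<'E'
from h import *
o,M=st()
E
```

```text
t 13.43 p [0.5423 0.0283 0.0988] F [  0.  -10.2   6.9] T [-1.93 -0.06  0.05] g 0.153 yaw_y 5.49 tilt [ 0.0015 -0.0037] Ftool [  1.  -10.2  -6.9]
```

Second left press at 10.2 N. Now to the right again, 12.25 cm in all.

move_arm(commands="0 0 -0.3 0 0 0 0;0 0 -0.5 0 0 0 0;0 0 -0.5 0 0 0 0;0 0 -0.5 0 0 0 0;0 0 -0.5 0 0 0 0;0 0 -0.5 0 0 0 0;0 0 -0.5 0 0 0 0;0 0 -0.5 0 0 0 0;0 0 -0.5 0 0 0 0;0 0 -0.5 0 0 0 0;0 0 -0.5 0 0 0 0;0 0 -0.5 0 0 0 0")

```text
t: 14.43
eef_pos: [0.5478, -0.0247, 0.0986]
tool_rot: [0.0, -0.05, 0.999, 0.0]
contact_force: [-1.0, 1.6, 6.6]
gripper_width: 0.153
```

move_arm(commands="0 0 -0.5 0 0 0 0;0 0 -0.5 0 0 0 0;0 0 -0.5 0 0 0 0;0 0 -0.5 0 0 0 0;0 0 -0.5 0 0 0 0;0 0 -0.5 0 0 0 0;0 0 -0.5 0 0 0 0;0 0 -0.5 0 0 0 0;0 0 -0.5 0 0 0 0;0 0 -0.4 0 0 0 0;0 0 -0.3 0 0 0 0;0 0 0 0 0 0 0")

```text
t: 15.43
eef_pos: [0.553, -0.0774, 0.0986]
tool_rot: [0.001, -0.049, 0.999, 0.0]
contact_force: [-0.3, -2.0, 5.0]
gripper_width: 0.152
```

move_arm(commands="0 0 -0.2 0 0 0 0;0 0 -0.2 0 0 0 0;0 0 -0.2 0 0 0 0;0 0 -0.1 0 0 0 0;0 0 0 0 0 0 0;0 0 0 0 0 0 0")

```text
t: 15.93
eef_pos: [0.5536, -0.0821, 0.0986]
tool_rot: [0.0, -0.05, 0.999, 0.001]
contact_force: [-0.5, 3.7, 7.8]
gripper_width: 0.152
```

move_arm(commands="0 0 -0.15 0 0 0 0;0 0 -0.15 0 0 0 0;0 0 -0.15 0 0 0 0;0 0 -0.1 0 0 0 0;0 0 0 0 0 0 0;0 0 0 0 0 0 0;0 0 0 0 0 0 0")

```text
t: 16.52
eef_pos: [0.554, -0.0849, 0.0987]
tool_rot: [-0.0, -0.051, 0.999, 0.002]
contact_force: [-2.9, 10.8, 10.4]
gripper_width: 0.152
```

```bash
python3 - <<'E'
from h import *
o,M=st()
E
```

```text
t 16.52 p [ 0.554  -0.0849  0.0987] F [-2.9 10.8 10.4] T [ 1.88  0.57 -0.12] g 0.152 yaw_y 5.88 tilt [-0.0004  0.0048] Ftool [  1.8  11.1 -10.3]
```

All four presses are done. Before lifting I'll back off the stop, let go, and clear the arm to count the shot.

move_arm(commands="0 0 0.3 0 0 0 0;0 0 0.5 0 0 0 0;0 0 0.2 0 0 0 0;0 0 0 0 0 0 0;0 0 0 0 0 0 0;0.5 0 0 0 0 0 0;0.5 0 0 0 0 0 0;0.5 0 0 0 0 0 0;0.5 0 0 0 0 0 0;0.5 0 0 0 0 0 0;0.5 0 0 -1 0 0 0;0.5 0 0 -2 0 0 0")

```text
t: 17.52
eef_pos: [0.5509, -0.0798, 0.127]
tool_rot: [-0.002, -0.049, 0.999, 0.0]
contact_force: [0.5, -0.5, -0.7]
gripper_width: 0.499
```

move_arm(commands="0.5 0 0 -4 0 0 0;0.5 0 0 -4 0 0 0;0.5 0 0 -4 0 0 0;0.5 0 4 0 0 0 0;0.5 0 4 0 0 0 0;0.5 0 4 0 0 0 0;0.5 0 4 0 0 0 0;0.5 0 4 0 0 0 0;0.5 0 4 0 0 0 0;0.5 0 4 0 0 0 0;0.5 0 0 0 0 0 0")

```text
t: 18.43
eef_pos: [0.5227, 0.2089, 0.249]
tool_rot: [0.0, -0.055, 0.998, 0.002]
contact_force: [-0.2, 1.0, 0.1]
gripper_width: 0.503
```

```bash
python3 - <<'E'
from h import *
st()
t=cam("top")["img"][200:280,220:380,::-1]; s=cam("scene")["img"][165:280,190:310,::-1]
t=cv2.resize(t,None,fx=5,fy=5,interpolation=cv2.INTER_CUBIC)[:,:800][50:350]
s2=cv2.resize(s,None,fx=2.6,fy=2.6,interpolation=cv2.INTER_CUBIC)
c=cam("scene")
w=cv2.resize(c["img"][205:255,255:300,::-1],None,fx=6,fy=6,interpolation=cv2.INTER_CUBIC)
w=cv2.convertScaleAbs(w,alpha=1.7,beta=-60)
o=np.zeros((600,800,3),np.uint8);o[:300]=t[:300];o[300:300+s2.shape[0],:s2.shape[1]]=s2[:300];o[300:600,400:400+w.shape[1]]=w[:300]
cv2.imwrite("pics/chk.png",o)
E
```

```text
t 18.43 p [0.5227 0.2089 0.249 ] F [-0.2  1.   0.1] T [ 0.04  0.02 -0.03] g 0.503 yaw_y 6.35 tilt [-0.0001  0.0049] Ftool [ 0.1  1.1 -0.1]
```

View pics/chk.png

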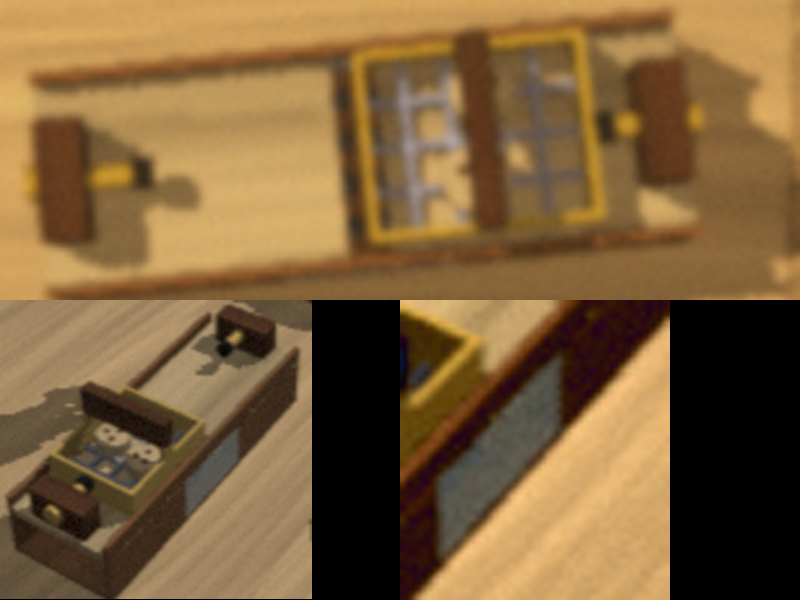

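Both end rows of the sieve are now empty; before, there were 8 dark balls. Dark balls show down in the slot at (350,110–215), the deck is clean, and the deadeyes are in the sieve. Going back to regrasp.

move_arm(commands="0.6 0 0 0 0 0 0;0.6 0 -4 0 0 0 0;0.6 0 -4 0 0 0 0;0.6 0 -4 0 0 0 0;0.6 0 -4 0 0 0 0;0.6 0 -4 0 0 0 0;0.6 0 -4 0 0 0 0;0.6 0 -4 0 0 0 0;0.6 0 0 0 0 0 0;0.6 0 0 0 0 0 0;0.6 0 0 0 0 0 0")

```text
t: 19.5
eef_pos: [0.5523, -0.0808, 0.2484]
tool_rot: [-0.0, -0.048, 0.999, 0.0]
contact_force: [-0.6, 0.7, -0.3]
gripper_width: 0.602
```

```bash
python3 - <<'E'
from h import *
o,M=st();c=cam("top")
P=back(c,[(220+473/5,200+(33+50)/5),(220+490/5,200+(228+50)/5)],.132);b=P.mean(0);print(P,b)
b[2]=.099;print(M.T@(b-o["eef_pos"])*100)
E
```

```text
t 19.5 p [ 0.5523 -0.0808  0.2484] F [-0.6  0.7 -0.3] T [ 0.04 -0.02 -0.04] g 0.602 yaw_y 5.53 tilt [-0.0001  0.0004] Ftool [0.5 0.7 0.3]
[[ 0.5975006  -0.07644435  0.132     ]
 [ 0.50678209 -0.08312064  0.132     ]] [ 0.55214134 -0.0797825   0.132     ]
[3.22287044e-03 9.31133578e-02 1.49394613e+01]
```

move_arm(commands="0.6 0 0.1 3 0 0 0;0.6 0 0 3.5 0 0 0;0.6 0 0 3 0 0 0;0.6 0 0 2.5 0 0 0;0.6 0 0 1.5 0 0 0;0.6 0 0 1 0 0 0;0.6 0 0 0.45 0 0 0;0.6 0 0 0 0 0 0;0.6 0 0 0 0 0 0")

```text
t: 20.3
eef_pos: [0.5533, -0.0785, 0.0996]
tool_rot: [0.001, -0.05, 0.999, 0.0]
contact_force: [0.6, 0.1, 0.7]
gripper_width: 0.595
```

move_arm(commands="0 0 0 0 0 0 0;0 0 0 0 0 0 0;0 0 0 0 0 0 0;0 0 0 0 0 0 0;0 0 0 0 0 0 0;0 0 0 0 0 0 0;0 0 0 0 0 0 0;0 0 0 0 0 0 0", force=100)

```text
t: 20.97
eef_pos: [0.5534, -0.079, 0.0999]
tool_rot: [0.001, -0.049, 0.999, 0.0]
contact_force: [-1.3, 0.2, 6.4]
gripper_width: 0.152
```

```bash
python3 - <<'E'
from h import *
o,M=st()
E
```

```text
t 20.97 p [ 0.5534 -0.079   0.0999] F [-1.3  0.2  6.4] T [-0.01  0.18  0.03] g 0.152 yaw_y 5.66 tilt [0.0018 0.0001] Ftool [ 1.2  0.3 -6.4]
```

move_arm(commands="0 0 0 -0.2 0 0 0;0 0 0 -0.3 0 0 0;0 0 0 -0.5 0 0 0;0 0 0 -0.8 0 0 0;0 0 0 -1 0 0 0;0 0 0 -1 0 0 0;0 0 0 -1 0 0 0;0 0 0 -1 0 0 0;0 0 0 -1 0 0 0;0 0 0 -0.7 0 0 0;0 0 0 -0.4 0 0 0;0 0 0 0 0 0 0")

```text
t: 21.97
eef_pos: [0.5532, -0.0789, 0.1789]
tool_rot: [0.001, -0.049, 0.999, -0.0]
contact_force: [0.0, -0.4, -2.7]
gripper_width: 0.15
```

```bash
python3 - <<'E'
from h import *
o,M=st()
print(M.T@(np.array([.542,-.3465,o["eef_pos"][2]])-o["eef_pos"])*100)
c=cam("scene"); a=c["img"][125:275,175:325,::-1]; cv2.imwrite("pics/lift.png",cv2.resize(a,None,fx=4,fy=4,interpolation=cv2.INTER_CUBIC))
E
```

```text
t 21.97 p [ 0.5532 -0.0789  0.1789] F [ 0.  -0.4 -2.7] T [ 0.02 -0.03 -0.03] g 0.15 yaw_y 5.67 tilt [0.0018 0.0001] Ftool [ 0.  -0.4  2.7]
[ 3.75807918e+00 -2.65154860e+01 -3.74651391e-03]
```

View pics/lift.png

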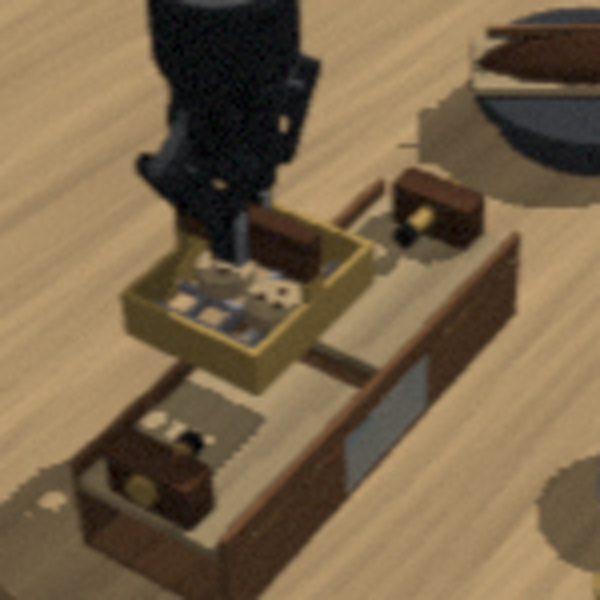

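Lifted level with both deadeyes in it and no shot on the deck. Carrying it to the mat.

move_arm(commands="0 0.1 -0.6 0 0 0 0;0 0.2 -1.2 0 0 0 0;0 0.25 -1.8 0 0 0 0;0 0.3 -2 0 0 0 0;0 0.3 -2 0 0 0 0;0 0.3 -2 0 0 0 0;0 0.3 -2 0 0 0 0;0 0.3 -2 0 0 0 0;0 0.3 -2 0 0 0 0;0 0.3 -2 0 0 0 0;0 0.3 -2 0 0 0 0;0 0.3 -2 0 0 0 0")

```text
t: 23.02
eef_pos: [0.5403, -0.2994, 0.1771]
tool_rot: [-0.001, -0.049, 0.999, -0.0]
contact_force: [0.4, 0.0, -3.5]
gripper_width: 0.146
```

move_arm(commands="0 0.3 -2 0 0 0 0;0 0.2 -1.6 0 0 0 0;0 0 -0.9 0 0 0 0;0 0 -0.4 0 0 0 0;0 0 0 0 0 0 0;0 0 0 0 0 0 0")

```text
t: 23.52
eef_pos: [0.5415, -0.3455, 0.1774]
tool_rot: [-0.0, -0.05, 0.999, 0.001]
contact_force: [-0.4, 0.3, -2.9]
gripper_width: 0.146
```

```bash
python3 - <<'E'
from h import *
o,M=st()
c=cam("top"); a=c["img"][185:305,340:490,::-1]; cv2.imwrite("pics/mat.png",cv2.resize(a,None,fx=4,fy=4,interpolation=cv2.INTER_CUBIC))
E
```

```text
t 23.52 p [ 0.5415 -0.3455  0.1774] F [-0.4  0.3 -2.9] T [ 0.02 -0.   -0.06] g 0.146 yaw_y 5.7 tilt [-0.0006  0.001 ] Ftool [0.4 0.3 2.9]
```

move_arm(commands="0 0 0 0.5 0 0 0;0 0 0 1.2 0 0 0;0 0 0 1.8 0 0 0;0 0 0 1.8 0 0 0;0 0 0 1.8 0 0 0;0 0 0 1.8 0 0 0;0 0 0 1.5 0 0 0;0 0 0 1 0 0 0;0 0 0 0.6 0 0 0;0 0 0 0.3 0 0 0;0 0 0 0.1 0 0 0;0 0 0 0 0 0 0")

```text
t: 24.57
eef_pos: [0.5418, -0.3465, 0.0542]
tool_rot: [0.0, -0.049, 0.999, -0.0]
contact_force: [0.5, -0.8, -3.7]
gripper_width: 0.15
```

move_arm(commands="0 0 0 0.15 0 0 0;0 0 0 0.15 0 0 0;0 0 0 0.15 0 0 0;0 0 0 0.15 0 0 0;0 0 0 0 0 0 0;0 0 0 0 0 0 0")

```text
t: 25.07
eef_pos: [0.5414, -0.3463, 0.0477]
tool_rot: [-0.0, -0.049, 0.999, 0.0]
contact_force: [0.3, -0.4, -3.6]
gripper_width: 0.148
```

```bash
python3 - <<'E'
from h import *
o,M=st()
E
```

```text
t 25.07 p [ 0.5414 -0.3463  0.0477] F [ 0.3 -0.4 -3.6] T [-0.03  0.03  0.  ] g 0.148 yaw_y 5.67 tilt [-0.0001  0.0001] Ftool [-0.3 -0.4  3.6]
```

move_arm(commands="0 0 0 0.1 0 0 0;0 0 0 0.1 0 0 0;0 0 0 0 0 0 0;0 0 0 0 0 0 0")

```text
t: 25.4
eef_pos: [0.5416, -0.3464, 0.0459]
tool_rot: [0.0, -0.049, 0.999, -0.0]
contact_force: [0.6, 0.2, -1.3]
gripper_width: 0.149
```

move_arm(commands="0 0 0 0.1 0 0 0;0 0 0 0 0 0 0;0 0 0 0 0 0 0")

```text
t: 25.65
eef_pos: [0.5418, -0.3466, 0.0459]
tool_rot: [0.0, -0.049, 0.999, -0.0]
contact_force: [-2.8, 0.4, 5.2]
gripper_width: 0.146
```

Set down, with the load now carried by the mat. Letting go and clearing the arm.

move_arm(commands="0.15 0 0 -0.1 0 0 0;0.4 0 0 0 0 0 0;0.5 0 0 0 0 0 0;0.5 0 0 0 0 0 0;0.5 0 0 0 0 0 0;0.5 0 0 0 0 0 0;0.5 0 0 -1 0 0 0;0.5 0 0 -2 0 0 0;0.5 0 0 -3 0 0 0;0.5 0 0 -4 0 0 0;0.5 0 0 -4 0 0 0;0.5 0 0 -4 0 0 0")

```text
t: 26.65
eef_pos: [0.541, -0.3463, 0.2284]
tool_rot: [0.0, -0.049, 0.999, -0.0]
contact_force: [0.8, -0.7, -0.3]
gripper_width: 0.502
```

move_arm(commands="0.5 0 4 0 0 0 0;0.5 0 4 0 0 0 0;0.5 0 4 0 0 0 0;0.5 0 4 0 0 0 0;0.5 0 4 0 0 0 0;0.5 0 4 0 0 0 0;0.5 0 4 0 0 0 0;0.5 0 4 0 0 0 0;0.5 0 4 0 0 0 0;0.5 0 4 0 0 0 0;0.5 0 4 0 0 0 0;0.5 0 0 0 0 0 0")

```text
t: 27.65
eef_pos: [0.4968, 0.1007, 0.2267]
tool_rot: [0.001, -0.055, 0.998, 0.002]
contact_force: [-0.2, 1.8, -0.4]
gripper_width: 0.498
```

```bash
python3 - <<'E'
from h import *
st()
t=cam("top")["img"][195:295,320:480,::-1]; s=cam("scene")["img"][150:370,80:320,::-1]
o=np.zeros((600,800,3),np.uint8)
a=cv2.resize(t,None,fx=3,fy=3,interpolation=cv2.INTER_CUBIC);o[:300,:480]=a
b=cv2.resize(s[100:210,0:150],None,fx=2.7,fy=2.7,interpolation=cv2.INTER_CUBIC);o[300:300+b.shape[0],:b.shape[1]]=b
d=cv2.resize(s[10:125,110:235],None,fx=2.6,fy=2.6,interpolation=cv2.INTER_CUBIC);o[300:300+d.shape[0],450:450+d.shape[1]]=d
cv2.imwrite("pics/end.png",o)
E
```

```text
t 27.65 p [0.4968 0.1007 0.2267] F [-0.2  1.8 -0.4] T [ 0.02 -0.01 -0.02] g 0.498 yaw_y 6.32 tilt [0.0008 0.0041] Ftool [-0.   1.8  0.4]
```

View pics/end.png

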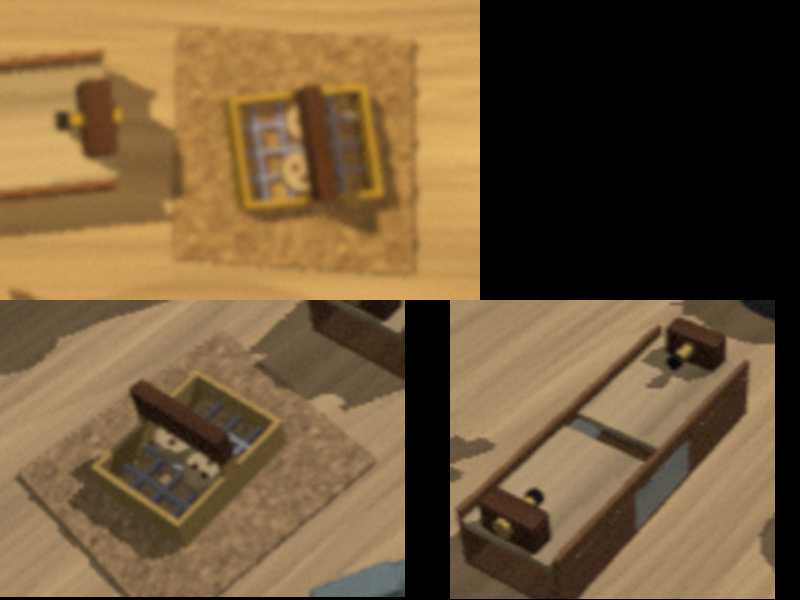

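The sieve stands level at the mat's centre (crop about (306,148) against the mat centre (295,150), nearly all of it parallax). Both deadeyes are in it and there is no shot in the sieve or on the deck. Handing in.

```bash
python3 - <<'E'
from h import *
c=cam("top");f=lambda p:(np.float64(p)+.5)/3-.5+[320,195]
print(back(c,f([(228,99),(368,86),(383,197),(245,210)]),.036).mean(0),back(c,f([(176,27),(417,40),(416,274),(173,261)]),.006).mean(0))
bot.hand_in(); st()
E
```

```text
[ 0.5420355  -0.34721308  0.036     ] [ 0.5435135  -0.34653522  0.006     ]
the job is handed in; nothing more can be done
the job is handed in; nothing more can be done
```

The job is handed in at about 28 s. I slid the sieve along the deck left, right, left, right, and the wrist read 10.1, 10.8, 10.2 and 11.1 N at the four presses. Before lifting I backed off the right stop, let go and cleared the arm to look. I then regrasped the bar, carried the sieve to the mat, set it down gently and released it.

- **Sieve on the mat:** by the last camera images, its centre is about 2 mm from the mat's centre. It looks level, with both deadeyes inside and the arm clear of it.
- **Shot:** all eight have left the sieve and none lies on the deck. I saw dark balls down in the slot, but the pictures were too coarse to count all eight in the catch bay, and nothing could be made out through the front window.
- **Hull and tin:** the arm never came near them. I did not measure their positions again at the end.

No check failed or disagreed.

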